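# Reset the notched pipe rest opposite the lubricator

### The job

On the desk a sliding pipe rest is latched in the middle notch of a notched steel rail, and small steam fittings stand in a row behind the rail, one opposite each other notch. Pinch the rest's sprung release plate towards its fixed wooden grip plate, keep it squeezed while you slide the rest along the rail to the notch opposite the displacement lubricator (the upright brass pot with the knurled knob on top), then let go so that the latch springs fully home in that notch. Leave the lubricator standing where it is.

Things in the scene. Friction and masses are not known exactly. Their poses are not given: they have to be found in the camera images.
- grip (a point): Pinch point of the pipe rest, 98 mm up, moving with it. x: level across the rail, away from robot; y: along the slide. Two plates 40 mm wide (y), tops 118 mm up: fixed wooden one, outer face x=+17 mm; steel release plate, outer face x=-31 at rest, -17 squeezed. Fingers centred here, closing along x, squeeze it fully (34 mm across). Pinch 75-115 mm up; rest's fork is under 72 mm, fittings under 66.
- rest (a joint): Position of the rest along the rail (m), growing along grip's y axis. Notches at -0.12, -0.06, 0 (middle, start), 0.06, 0.12; ends of travel 0.128 either way. Slides freely (about 1 N) once unlatched. A notch leaves about 5 mm of play either way; its mouth is rounded, so the latch, released within about 8 mm of a notch's middle, falls in by itself.
- lever (a joint): How far the release plate is squeezed in (m): 0 sprung out, latch home in a notch; 0.014 against its stop. The latch is clear of the teeth above 0.009; let go between notches, it stays near 0.009. Spring: about 4 N at first, 8 N at the stop, so a grip of 20 to 30 N holds it in.
- lubricator: Displacement lubricator: upright brass pot 28 mm across on a 36 mm foot, 64 mm tall, 24 mm knurled knob on a thin neck on top; loose, 0.25 kg. Origin: centre of its underside, on the desk, 90 mm beyond grip's path, within 3 mm (along the slide) of opposite one of the four outer notches. Others in the row: square low brass slide valve, narrow whistle without knob, copper pipe bend.
Things that resemble listed ones, but are neither listed nor needed, are in the scene too. Leave any blue or red look-alike of the lubricator alone.

How it is judged:
By the outcome, as a careful person would: the job done as asked, in the order asked, and still so for the second after the job is handed in, with the robot touching nothing.
It also fails if it takes over 32 s, if anything falls off the work surface, if the arm or the gripper's body presses on something with over 40 N, if the wrist force passes 120 N, or if a joint passes its speed limit or range.

### The arm

A 6-joint arm with a two-finger parallel gripper is mounted at the origin on the work surface. World frame = base frame: x ahead of the robot, y to its left, z up, the work surface at z = 0. Lengths are in mm, angles in rad, forces in N, time in s.
With the tool pointing down it reaches from about 300 to 850 mm from the base axis. Payload 5.4 kg.
Tool frame: the origin (TCP) lies on the centre line of the jaws, within the pads' length; the fingertips stand 22 mm ahead of it and the grasp point (between the pads) lies 3 mm ahead of it; z points along the fingers, y is the line along which they close (so a half turn about z gives the same grasp; the last joint's range is limited). The gripper opens to 85 mm and grips with 20 to 120 N. Pads are 22 mm wide; open, the fingers measure 114 mm over their backs; the gripper's body (76 mm by 85 mm) begins 54 mm behind the grasp point. The pads swing forward as they close: fully open they stand 13 mm farther back than shut.
Start: joints at [-1.47, 0.158, 1.597, -0, 1.386, -0.21], TCP at [175.823, -547.442, 253.299] pointing down, gripper open.
Joint ranges: [-2.91, 2.91], [-0.94, 2.29], [0.18, 2.7], [-1.29, 4.43], [0.17, 2.64], [-3, 3]. Speed limits (rad/s): [2.57, 2.57, 3.14, 3.14, 3.14, 3.14].

### API

Orientations are given as a unit quaternion [x, y, z, w].
In Python, from rig import status, camera, calibration, r gives the robot as it stands.
- The arm moves only by the tool servo_tool, never from a script. Its argument "targets" is a list of rows, each an object with "claw": the closure, from -1 (fully open) to 1 (shut); "travel": the shift along the world's x, y, z in mm, a list of three; "roll": the turn about the world's z in degrees. A call has 1 to 5 rows; each row shifts and turns the commanded pose from where the row before left it; what a row does not reach is not made up. A row lasts 1/10 s, in which the tool goes at most 50 mm and 8.59 degrees, less where a joint would pass 70% of its speed; a pose out of reach is approached as far as the arm can. A call with a gripper value outside its range is refused whole. The fingers move at their own pace and stop on an object; the grip force is fixed at half the most. Time passes only in rows, so rows that do not move let the fingers close. It gives the time, the measured TCP pose, the force, the opening and the grip force at its end, in the units of the state.
- status.state(): the state, without advancing time (a new reading comes with each control period).
- camera(name): name is "scene" or "top" or "wrist"; returns the picture (420x560x3 uint8, red, green, blue); there is no depth.
- calibration(name): a dict with "fovy" (degrees; the focal length in pixels is half the picture's height over the tangent of half this angle, whatever the lens; pixels are square), "cx", "cy" (the principal point, pixels), "dist_coeffs" ([k1, k2, p1, p2, k3] as OpenCV has them; the pictures are not rectified), "R" (3x3) and "t" (3): a world point X has camera coordinates R X + t. Camera axes: x right, y down, z forward; pixel columns grow to the right and rows downward; lengths in mm; the calibration is good to about 2 mm. A picture is of the moment at which its call begins: read the wrist's pose just before it. calibration takes no time and is no camera call; for the wrist camera it gives the pose at the moment of the call.
- r.finish_job(): hands the job in; it is judged then, once.
The state is a dict: "time": time; "q": joint angles; "qvel": joint speeds; "joint_efforts": joint torques, N m; "eef_pos": TCP position; "ee_rot": TCP orientation; "force": force on the tool from outside, world axes, zero at the start; "moment": the same for the moment, N m; "gripper_width": finger opening in mm; "grip_force": force on a finger pad.
Only numpy, scipy, OpenCV 4.12 (cv2) and the standard library are available. Lean on these libraries where they do the work, as an engineer would, in place of code of your own. Each camera call takes 0.05 s, during which the arm holds its last target. There are 200 camera calls.

## Working session

There is one attempt and no reset: what is moved stays moved. The work goes in short steps, Python scripts to look and compute and a tool call to move; the robot and the scene stay as the last step left them, time stands still between calls to the robot, and variables do not carry over. Pictures are saved under pics/ and viewed, at most 10 in all, crops included, and the job is handed in when it is done.

Besides the shell and the picture viewer there is one more tool, called after "Request:" as name(argument=value, ...) on one line, values as JSON. servo_tool: Moves the arm, as the interface text tells. Its arguments: {"type":"object","properties":{"targets":{"type":"array"}},"required":["targets"]}

```bash
mkdir -p pics; ls
python3 - <<'E'
from rig import status,camera,calibration
import cv2
for n in("scene","top"):
    im=camera(n); cv2.imwrite(f"pics/{n}1.png",im[:,:,::-1])
    c=calibration(n); print(n,c)
E
```

```text
pics
scene {'fovy': 43.626296462591505, 'cx': 276.97652047591487, 'cy': 213.3359990547262, 'dist_coeffs': array([0.01748331, 0.        , 0.        , 0.        , 0.        ]), 'R': array([[-0.25807709,  0.96599208, -0.01598468],
       [ 0.72387459,  0.18238184, -0.66538894],
       [-0.63984514, -0.18329255, -0.7463257 ]]), 't': array([ 111.01554272, -392.57859241, 1423.26683168])}
top {'fovy': 53.27469966544728, 'cx': 276.99938467068034, 'cy': 208.58699994876764, 'dist_coeffs': array([-0.12230977,  0.        ,  0.        ,  0.        ,  0.        ]), 'R': array([[ 0.04584294, -0.99893172, -0.00581758],
       [-0.97888163, -0.04375985, -0.19968934],
       [ 0.19922144,  0.01484907, -0.97984199]]), 't': array([ 30.4254803 , 609.82919563, 644.45369589])}
```

View pics/scene1.png

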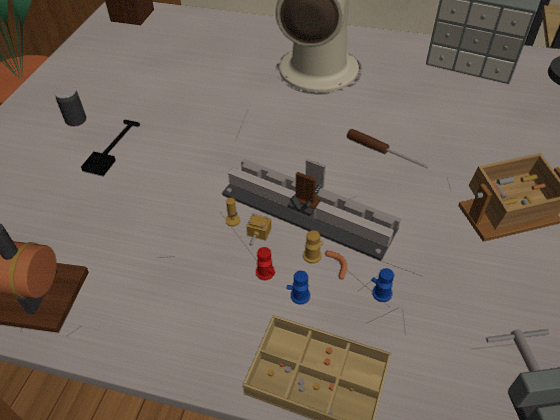

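View pics/top1.png

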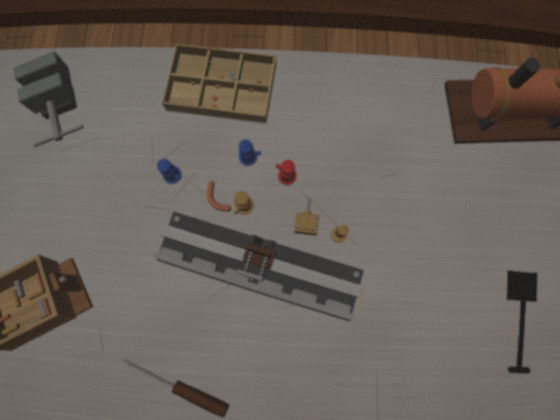

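The scene view shows these candidates for the lubricator:
- Brass pot at scene (313,247), top (242,202).
- Whistle at scene (232,210).
- Slide valve at scene (259,225).
- Copper bend at scene (340,263).
- Red look-alike at scene (264,263).
- Blue look-alikes at scene (300,287) and (384,284).

I choose the brass pot and will check it in a close crop.

Run:
```python
import cv2,numpy as np
a=cv2.imread("pics/scene1.png")[145:275,215:405]; b=cv2.imread("pics/top1.png")[180:325,145:370]
a=cv2.resize(a,None,fx=4,fy=4,interpolation=cv2.INTER_CUBIC)
b=cv2.resize(b,None,fx=3.5,fy=3.5,interpolation=cv2.INTER_CUBIC)
cv2.imwrite("pics/cs.png",cv2.convertScaleAbs(a,alpha=1.5)); cv2.imwrite("pics/ct.png",cv2.convertScaleAbs(b,alpha=1.5))
```

```text
(no output)
```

View pics/cs.png

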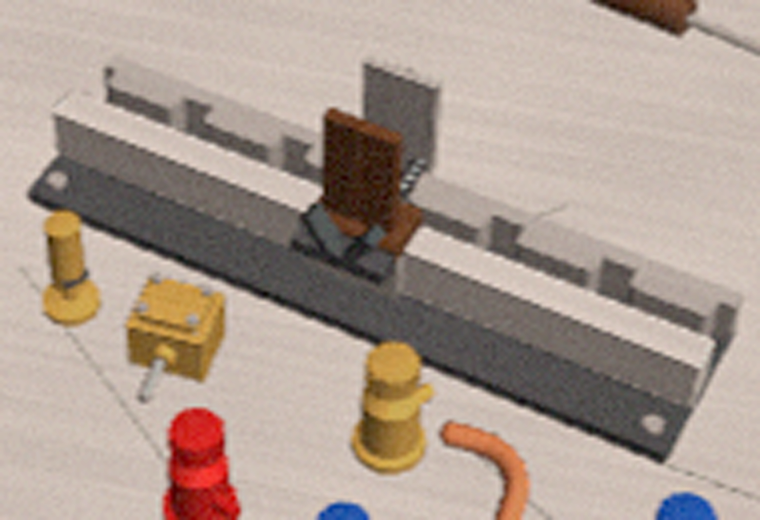

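View pics/ct.png

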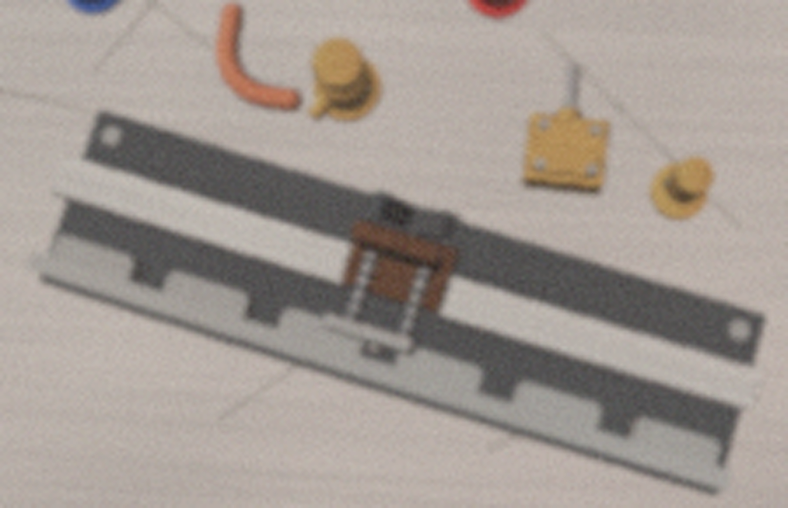

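The crops confirm the choice: the brass pot with its round top and side boss is at crop (390,405) in the scene view and (345,80) in the top view. The wooden plate's top edge runs (325,110)-(400,135), and the steel plate's top edge (365,63)-(440,83).

```bash
cat > h.py <<'E'
import cv2,numpy as np
from rig import calibration
def ray(n,p):
    c=calibration(n); f=210/np.tan(np.radians(c["fovy"])/2)
    K=np.array([[f,0,c["cx"]],[0,f,c["cy"]],[0,0,1]])
    u=cv2.undistortPoints(np.array([[p]],float),K,c["dist_coeffs"])[0,0]
    R=np.array(c["R"]); o=-R.T@c["t"]; d=R.T@[u[0],u[1],1]; return o,d/np.linalg.norm(d)
def plane(n,p,z): o,d=ray(n,p); return o+d*(z-o[2])/d[2]
def tri(ps,pt):
    o1,d1=ray("scene",ps);o2,d2=ray("top",pt)
    s=np.linalg.lstsq(np.c_[d1,-d2],o2-o1,rcond=None)[0]
    a,b=o1+s[0]*d1,o2+s[1]*d2; return (a+b)/2,np.linalg.norm(a-b)
S=lambda x,y:(215+(x+.5)/4-.5,145+(y+.5)/4-.5)
T=lambda x,y:(145+(x+.5)/3.5-.5,180+(y+.5)/3.5-.5)
E
python3 - <<'E'
from h import *
np.set_printoptions(precision=1,suppress=True)
for n,s,t in [("screwL",S(653,423),T(111,136)),("screwR",S(58,180),T(738,329)),("steel",S(402,73),T(367,331)),("wood",S(362,122),T(405,238)),("pot knob",S(394,355),T(338,60))]:
    print(n,*tri(s,t))
for k,n in enumerate([T(150,270),T(265,308),T(500,380),T(617,418)]): print(plane("top",n,35))
print(plane("scene",S(402,73),118),plane("scene",S(362,122),118),plane("top",T(367,331),118),plane("top",T(405,238),118))
l=plane("top",T(111,136),5);r=plane("top",T(738,329),5);print(l,r,plane("scene",S(653,423),5),plane("scene",S(58,180),5))
print("potfoot",plane("scene",S(389,445),3),plane("top",T(352,86),3))
E
```

```text
screwL [591.1 240.1  13.8] 0.4454458715501343
screwR [507.  -84.   13.6] 1.0690238447532376
steel [493.7  94.1 117.7] 0.4034819383011107
wood [533.9  81.7 120.1] 4.372041682783325
pot knob [624.1 119.9  67.2] 1.7077337361285545
[521.5 208.8  35. ]
[505.9 150.5  35. ]
[476.6  34.3  35. ]
[460.8 -22.8  35. ]
[493.9  94.4 118. ] [531.2  83.4 118. ] [493.7  93.9 118. ] [534.6  79.7 118. ]
[592.6 242.1   5. ] [507.6 -86.1   5. ] [584.  240.5   5. ] [499.1 -86.8   5. ]
potfoot [626.3 121.2   3. ] [625.3 117.5   3. ]
```

Run:
```python
from rig import status
from scipy.spatial.transform import Rotation as R
import numpy as np
s=status.state(); M=R.from_quat(s["ee_rot"]).as_matrix(); print(s["time"],s["eef_pos"],M.round(3),np.degrees(np.arctan2(M[1,1],M[0,1])),s["q"])
```

```text
0.1 [ 175.78582548 -546.94909045  252.39995426] [[ 0.952  0.306 -0.   ]
 [ 0.306 -0.952  0.002]
 [ 0.    -0.002 -1.   ]] -72.1921089713001 [-1.47008885e+00  1.59026476e-01  1.59809161e+00  2.28557401e-05
  1.38619732e+00 -2.10102752e-01]
```

Request:
servo_tool(targets=[{"claw": -1, "travel": [21.6, 39.5, 0], "roll": 3.6}, {"claw": -1, "travel": [21.6, 39.5, 0], "roll": 3.6}, {"claw": -1, "travel": [21.6, 39.5, 0], "roll": 3.6}, {"claw": -1, "travel": [21.6, 39.5, 0], "roll": 3.6}, {"claw": -1, "travel": [21.6, 39.5, 0], "roll": 3.6}])

```text
time: 0.6
eef_pos: [284.2, -348.1, 252.8]
ee_rot: [0.951, 0.308, 0.0, -0.0]
force: [1.5, -0.2, -0.0]
gripper_width: 85.2
grip_force: 0.0
```

Request:
servo_tool(targets=[{"claw": -1, "travel": [21.6, 39.5, 0], "roll": 3.6}, {"claw": -1, "travel": [21.6, 39.5, 0], "roll": 3.6}, {"claw": -1, "travel": [21.6, 39.5, 0], "roll": 3.6}, {"claw": -1, "travel": [21.6, 39.5, 0], "roll": 3.6}, {"claw": -1, "travel": [21.6, 39.5, 0], "roll": 3.6}])

```text
time: 1.1
eef_pos: [392.2, -150.6, 253.1]
ee_rot: [0.891, 0.454, 0.0, 0.0]
force: [0.9, 0.4, 0.0]
gripper_width: 85.3
grip_force: 0.0
```

Request:
servo_tool(targets=[{"claw": -1, "travel": [21.6, 39.5, 0], "roll": 3.6}, {"claw": -1, "travel": [21.6, 39.5, 0], "roll": 3.6}, {"claw": -1, "travel": [21.6, 39.5, 0], "roll": 3.6}, {"claw": -1, "travel": [21.6, 39.5, 0], "roll": 3.6}, {"claw": -1, "travel": [21.6, 39.5, 0], "roll": 3.6}])

```text
time: 1.6
eef_pos: [500.2, 47.0, 252.9]
ee_rot: [0.809, 0.588, -0.0, -0.0]
force: [0.8, -0.2, 0.6]
gripper_width: 85.2
grip_force: 0.0
```

Request:
servo_tool(targets=[{"claw": -1, "travel": [21.6, 39.5, 0], "roll": 3.6}, {"claw": -1, "travel": [0, 0, 0], "roll": 0}, {"claw": -1, "travel": [0, 0, 0], "roll": 0}])

```text
time: 1.9
eef_pos: [521.1, 85.3, 252.6]
ee_rot: [0.791, 0.612, -0.001, -0.0]
force: [-0.3, 0.3, 0.5]
gripper_width: 85.4
grip_force: 0.0
```

Request:
servo_tool(targets=[{"claw": -1, "travel": [1, 0, -30], "roll": 0}, {"claw": -1, "travel": [0, 0, -30], "roll": 0}, {"claw": -1, "travel": [0, 0, -30], "roll": 0}, {"claw": -1, "travel": [0, 0, 0], "roll": 0}])

```text
time: 2.3
eef_pos: [518.6, 83.5, 158.8]
ee_rot: [0.792, 0.611, -0.004, -0.003]
force: [-0.5, 0.5, -0.1]
gripper_width: 85.6
grip_force: 0.0
```

Run:
```python
from rig import status,camera
from h import *
c=calibration("wrist")
f=210/np.tan(np.radians(c["fovy"])/2);K=np.array([[f,0,c["cx"]],[0,f,c["cy"]],[0,0,1]])
im=camera("wrist")[:,:,::-1].copy()
x=np.array([.968,-.251,0]);y=np.array([.251,.968,0]);g=np.array([522,85.3,118])
P=[g+a*x+b*y for a in(-31,17) for b in(-20,20)]
p=cv2.projectPoints(np.array(P),cv2.Rodrigues(np.array(c["R"]))[0],np.array(c["t"]),K,c["dist_coeffs"])[0][:,0]
print(p.round(),status.state()["eef_pos"])
cv2.imwrite("pics/w.png",im)
for q in p: cv2.circle(im,tuple(map(int,q)),3,(0,255,0),1)
cv2.imwrite("pics/w1.png",im)
```

```text
[[218. 295.]
 [213. 222.]
 [312. 295.]
 [315. 222.]] [520.46886145  83.53930617 161.58107357]
```

View pics/w1.png

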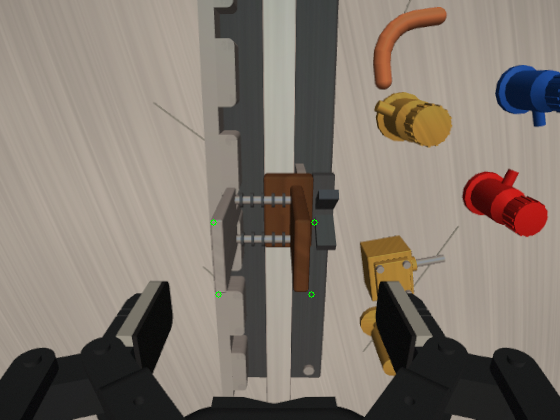

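The wrist view shows the pot with its knurled knob at (415,122), and it is the fourth fitting, next to the bend. The projected plate corners land on the plate tops (218,290 and 310,292), so I descend.

Request:
servo_tool(targets=[{"claw": -1, "travel": [0, 0, -20], "roll": 0}, {"claw": -1, "travel": [0, 0, -20], "roll": 0}, {"claw": -1, "travel": [0, 0, -20], "roll": 0}, {"claw": -1, "travel": [0, 0, 0], "roll": 0}, {"claw": -1, "travel": [0, 0, 0], "roll": 0}])

```text
time: 2.85
eef_pos: [523.5, 84.1, 105.2]
ee_rot: [0.791, 0.611, 0.001, 0.001]
force: [-0.1, -0.3, 0.4]
gripper_width: 85.6
grip_force: 0.0
```

Request:
servo_tool(targets=[{"claw": 0.05, "travel": [-1, 0.5, -2], "roll": 0}, {"claw": 0.05, "travel": [0, 0, 0], "roll": 0}, {"claw": 0.05, "travel": [0, 0, 0], "roll": 0}, {"claw": 0.05, "travel": [0, 0, 0], "roll": 0}])

```text
time: 3.25
eef_pos: [520.2, 85.5, 101.7]
ee_rot: [0.791, 0.612, -0.001, -0.001]
force: [-6.7, 1.9, 4.2]
gripper_width: 40.8
grip_force: 3.5
```

Request:
servo_tool(targets=[{"claw": 0.2, "travel": [0, 0, 0], "roll": 0}, {"claw": 0.3, "travel": [0, 0, 0], "roll": 0}, {"claw": 0.6, "travel": [0, 0, 0], "roll": 0}, {"claw": 1, "travel": [0, 0, 0], "roll": 0}, {"claw": 1, "travel": [0, 0, 0], "roll": 0}])

```text
time: 3.75
eef_pos: [520.1, 85.6, 101.9]
ee_rot: [0.791, 0.612, -0.001, -0.002]
force: [-5.0, 1.3, 7.6]
gripper_width: 31.7
grip_force: 61.9
```

Request:
servo_tool(targets=[{"claw": 1, "travel": [2.5, 9.7, 0], "roll": 0}, {"claw": 1, "travel": [2.5, 9.7, 0], "roll": 0}, {"claw": 1, "travel": [0, 0, 0], "roll": 0}])

```text
time: 4.05
eef_pos: [525.4, 105.8, 101.9]
ee_rot: [0.791, 0.612, -0.001, -0.002]
force: [-4.1, 1.1, 7.2]
gripper_width: 31.8
grip_force: 62.3
```

Sliding freely, with no along-rail force and the plate fully squeezed. I continue the remaining 40 mm.

Request:
servo_tool(targets=[{"claw": 1, "travel": [2.5, 9.7, 0], "roll": 0}, {"claw": 1, "travel": [2.5, 9.7, 0], "roll": 0}, {"claw": 1, "travel": [2.5, 9.7, 0], "roll": 0}, {"claw": 1, "travel": [2.5, 9.7, 0], "roll": 0}, {"claw": 1, "travel": [0, 0, 0], "roll": 0}])

```text
time: 4.55
eef_pos: [535.5, 144.6, 101.9]
ee_rot: [0.791, 0.612, -0.001, -0.001]
force: [-4.5, 1.7, 6.2]
gripper_width: 31.8
grip_force: 62.5
```

Run:
```python
from rig import status,camera
import cv2
print(status.state()["eef_pos"],status.state()["force"])
cv2.imwrite("pics/w2.png",camera("wrist")[:,:,::-1])
```

```text
[535.47332806 144.6290661  101.94864802] [-4.50295976  1.72271719  6.15205684]
```

View pics/w2.png

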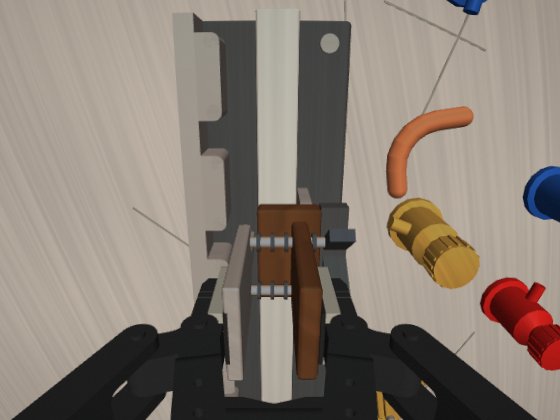

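The wrist view shows the rest opposite the pot (430,240), with the latch beside the notch near (220,245). I let go.

Request:
servo_tool(targets=[{"claw": 0, "travel": [0, 0, 0], "roll": 0}, {"claw": -0.5, "travel": [0, 0, 0], "roll": 0}, {"claw": -1, "travel": [0, 0, 0], "roll": 0}, {"claw": -1, "travel": [0, 0, 0], "roll": 0}, {"claw": -1, "travel": [0, 0, 0], "roll": 0}])

```text
time: 5.1
eef_pos: [537.5, 143.1, 102.2]
ee_rot: [0.791, 0.612, 0.001, 0.001]
force: [0.1, 0.1, -0.6]
gripper_width: 85.6
grip_force: 0.0
```

Request:
servo_tool(targets=[{"claw": -1, "travel": [0, 0, 20], "roll": 0}, {"claw": -1, "travel": [0, 0, 35], "roll": 0}, {"claw": -1, "travel": [0, 0, 35], "roll": 0}, {"claw": -1, "travel": [-10, -40, 0], "roll": 0}, {"claw": -1, "travel": [-10, -40, 0], "roll": 0}])

```text
time: 5.6
eef_pos: [517.9, 62.6, 193.8]
ee_rot: [0.79, 0.613, 0.002, 0.002]
force: [0.0, 0.1, -0.7]
gripper_width: 85.7
grip_force: 0.0
```

Run:
```python
from rig import status,camera
from h import *
a=camera("wrist")[:,:,::-1]; cv2.imwrite("pics/w3.png",a)
c=calibration("wrist");f=210/np.tan(np.radians(c["fovy"])/2);K=np.array([[f,0,c["cx"]],[0,f,c["cy"]],[0,0,1]])
x=np.array([.968,-.251,0]);y=np.array([.251,.968,0]);g=np.array([537,143.5,118])
for o in(-31,-22,17):
  p=cv2.projectPoints(np.array([g+o*x-20*y,g+o*x+20*y]),cv2.Rodrigues(np.array(c["R"]))[0],np.array(c["t"]),K,c["dist_coeffs"])[0][:,0]; print(o,p.round().tolist())
print(status.state()["eef_pos"],status.state()["time"])
```

```text
-31 [[209.0, 116.0], [205.0, 34.0]]
-22 [[226.0, 116.0], [223.0, 34.0]]
17 [[301.0, 116.0], [302.0, 34.0]]
[516.25013154  57.19862342 192.63428614] 5.65
```

View pics/w3.png

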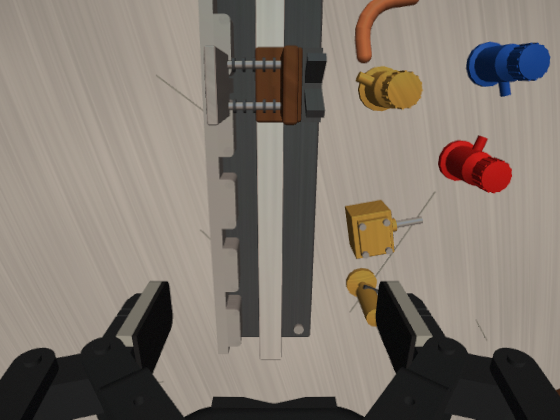

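The wrist view shows the steel plate's outer edge at column 206, with 209 predicted for latch home and 226 for latch held out. The wooden plate is at column 302. The latch is home opposite the pot at (380,90), and the pot is upright.

```bash
python3 -c "
from rig import r
print(r.finish_job())"
```

```text
the job is handed in; nothing more can be done
None
```

I slid the rest to the +60 mm notch opposite the lubricator and let go; the last wrist picture shows the latch sprung home and the lubricator still standing, and the job was handed in at about 5.7 s.

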